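# Point out the scorched copper bowl

## Task

One of the three copper bowls has a scorched, black inside and must go back for cleaning. Point it out: with the fingertips just above the middle of its mouth (within 5 cm, not dipping into it), keep still for two seconds; then press the red button fully down, let it come back up and move clear. Touch none of the bowls or tools, and do not come that close over the mouths of the other two bowls.

Things in the scene. Friction and masses are not known exactly. Their poses are not given: they have to be found in the camera images.
- scorched_bowl_mouth (a point): centre of the mouth, at rim height (55 mm above the bench), of the hammered copper bowl with a scorched, sooty BLACK inside (the one to point at). Open round bowl, loose, standing upright: 110 mm outside diameter at the rim, 60 mm at the foot, 55 mm high, wall 4 mm. z points up out of the mouth.
- tinned_bowl_mouth (a point): centre of the mouth, at rim height (55 mm above the bench), of the hammered copper bowl with a tinned, WHITE inside. Open round bowl, loose, standing upright: 110 mm outside diameter at the rim, 60 mm at the foot, 55 mm high, wall 4 mm. z points up out of the mouth.
- bare_bowl_mouth (a point): centre of the mouth, at rim height (55 mm above the bench), of the hammered copper bowl with a bare COPPER inside. Open round bowl, loose, standing upright: 110 mm outside diameter at the rim, 60 mm at the foot, 55 mm high, wall 4 mm. z points up out of the mouth.
- scorched_bowl: the same bowl as a whole (black inside); origin at the centre of its underside, on the bench.
- tinned_bowl: the same bowl as a whole (white inside); origin at the centre of its underside, on the bench.
- bare_bowl: the same bowl as a whole (copper inside); origin at the centre of its underside, on the bench.
- rework_top (a point): centre of the top face of the red push button (40 mm across), 74 mm above the bench when up; z up. It goes straight down 8 mm against a spring, 1.5 N to start and 5 N at the bottom; press it from above. It stands 12 mm proud of a round yellow collar (56 mm across, 12 mm high) when up, so 4 mm proud when fully down.
- call_box: the fixed grey box, 70 x 80 x 50 mm high, that carries the collar and the red button on the middle of its top; origin at the centre of its underside.
- rework (a joint): how far the red button is pressed, in m: 0 is up, 0.008 is fully down. It is a spring.
- hammer: loose bystander: hammer with steel head, lying along its own x, 280 mm long; not to be touched. Head at its +x end, 88 mm across, 26 mm high. Origin at the underside in the middle of its length.
- brush: loose bystander: wooden wire brush lying bristles down along its own x, 200 x 36 x 38 mm high, origin at the centre of its underside; not to be touched.
Things that resemble listed ones, but are neither listed nor needed, are in the scene too. Leave any blue look-alike of the bare_bowl alone. What is shaped like the scorched_bowl but purple is not meant.

How it is judged:
By the outcome, as a careful person would: the job done as asked, in the order asked, and still so for the second after the job is handed in, with the robot touching nothing.
It also fails if it takes over 48 s, if anything falls off the work surface, if the arm or the gripper's body presses on something with over 40 N, if the wrist force passes 120 N, or if a joint passes its speed limit or range.

## Robot

A 6-joint arm with a two-finger parallel gripper is mounted at the origin on the work surface. World frame = base frame: x ahead of the robot, y to its left, z up, the work surface at z = 0. Lengths are in m, angles in rad, forces in N, time in s.
With the tool pointing down it reaches from about 0.35 to 0.85 m from the base axis. Payload 8.1 kg.
Tool frame: the origin (TCP) lies at the centre of the arm's flange, where the gripper is bolted on; the fingertips stand 186 mm ahead of it and the grasp point (between the pads) lies 167 mm ahead of it; z points along the fingers, y is the line along which they close (so a half turn about z gives the same grasp; the last joint's range is limited). The gripper opens to 93 mm and grips with 3 to 60 N. Pads are 15 mm wide; open, the fingers measure 128 mm over their backs; the gripper's body (75 mm by 188 mm) begins 65 mm behind the grasp point.
Start: joints at [1.264, 0.13, 1.488, -0, 1.523, -0.085], TCP at [0.132, 0.585, 0.405] pointing down, gripper open.
Joint ranges: [-2.96, 2.96], [-0.89, 2.26], [0.02, 2.5], [-1.34, 4.48], [0, 2.73], [-2.66, 2.66]. Speed limits (rad/s): [2.39, 2.39, 2.79, 3.14, 3.14, 3.14].

## Interface

Orientations are given as a rotation vector (axis times angle).
In Python, from plant import robot gives the robot as it stands.
- The arm moves only by the tool apply_moves, never from a script. Its argument "series" is a list of rows, each a list of 2 entries, a list of its own where there are three numbers: the shift along the tool's x, y, z in mm, then the turn, a rotation vector about the tool's x, y, z in rad. A call has 1 to 12 rows; each row shifts and turns the commanded pose from where the row before left it, along the tool's axes as they then stand; what a row does not reach is not made up. A row lasts 1/12 s, in which the tool goes at most 41.7 mm and 7.16 degrees, less where a joint would pass 70% of its speed; a pose out of reach is approached as far as the arm can. A call is refused whole if a number of a shift passes 41.7 or a number of a turn 0.125, either way. A call with a gripper value outside its range is refused whole. "claw" is the opening, from 0 (shut) to 1 (fully open), set as the call begins (left out, the last holds). The fingers move at their own pace and stop on an object; "newtons" is the grip in N (left out, the last holds). Time passes only in rows, so rows that do not move let the fingers close. It gives the time, the measured TCP pose, the force, the opening and the grip force at its end, in the units of the state.
- robot.read_state(): the state, without advancing time (a new reading comes with each control period).
- robot.read_camera(name): name is "scene" or "side" or "wrist"; returns (picture, depth): 480x640x3 uint8, blue, green, red; 480x640 float32, m along the optical axis (not along the pixel's ray), 0 where there is no reading.
- robot.calibration(name): a dict with "fx", "fy", "cx", "cy" (pixels), "D" ([k1, k2, p1, p2, k3] as OpenCV has them; the pictures are not rectified), "extrinsics" (4x4, takes a point from world to camera coordinates). Camera axes: x right, y down, z forward; pixel columns grow to the right and rows downward; lengths in m; the calibration is good to about 2 mm. A picture is of the moment at which its call begins: read the wrist's pose just before it. calibration takes no time and is no camera call; for the wrist camera it gives the pose at the moment of the call.
- robot.close_job(): hands the job in; it is judged then, once.
The state is a dict: "t": time; "q": joint angles; "dq": joint speeds; "joint_torque": joint torques, N m; "tool_pos": TCP position; "orientation": TCP orientation; "force": force on the tool from outside, world axes, zero at the start; "wrist_torque": the same for the moment, N m; "opening": finger opening in m; "gripper_force": force on a finger pad.
Only numpy, scipy, OpenCV 4.12 (cv2) and the standard library are available. Lean on these libraries where they do the work, as an engineer would, in place of code of your own. Each camera call takes 0.05 s, during which the arm holds its last target. There are 200 camera calls.

## Working session

There is one attempt and no reset: what is moved stays moved. The work goes in short steps, Python scripts to look and compute and a tool call to move; the robot and the scene stay as the last step left them, time stands still between calls to the robot, and variables do not carry over. Pictures are saved under pics/ and viewed, at most 10 in all, crops included, and the job is handed in when it is done.

Besides the shell and the picture viewer there is one more tool, called after "Call:" as name(argument=value, ...) on one line, values as JSON. apply_moves: Moves the arm, as the interface text tells. Its arguments: {"type":"object","properties":{"series":{"type":"array"},"claw":{"type":"number"},"newtons":{"type":"number"}},"required":["series"]}

```bash
mkdir -p pics
cat > h.py <<'E'
from plant import robot
import numpy as np, cv2
def snap(n,f):
    c=robot.calibration(n); p,d=robot.read_camera(n); cv2.imwrite(f'pics/{f}.png',p); np.savez(f'pics/{f}.npz',d=d,p=p,E=c['extrinsics'],K=[c['fx'],c['fy'],c['cx'],c['cy']],D=c['D'])
def world(f,uv):
    z=np.load(f'pics/{f}.npz'); fx,fy,cx,cy=z['K']; K=np.array([[fx,0,cx],[0,fy,cy],[0,0,1]])
    uv=np.array(uv,float).reshape(-1,2); n=cv2.undistortPoints(uv[:,None],K,z['D'])[:,0]
    d=z['d'][uv[:,1].astype(int),uv[:,0].astype(int)]
    P=np.c_[n*d[:,None],d]; E=z['E']; W=(P-E[:3,3])@E[:3,:3]; W[d==0]=np.nan; return W
E
python3 - <<'E'
from h import *
for n in ['scene','side']: snap(n,n+'1')
print(robot.read_state())
E
```

```text
{'t': 0.1, 'q': array([ 1.26361475e+00,  1.31060163e-01,  1.48919017e+00, -7.28467836e-06,
        1.52300431e+00, -8.54081495e-02]), 'dq': array([ 0.00122102, -0.00044469, -0.0034097 , -0.00178869, -0.00291308,
       -0.00057159]), 'joint_torque': array([ 1.43416437e-03, -5.61335778e+01, -4.93101561e+01,  7.71072786e-02,
        2.91572796e-02, -3.52177995e-05]), 'tool_pos': array([0.13189519, 0.58510356, 0.40379645]), 'orientation': array([-3.47611678e-01, -3.12198210e+00,  2.56247295e-03]), 'force': array([ 0.36990571, -0.43582591,  0.31018101]), 'wrist_torque': array([ 0.03870282, -0.01742257, -0.0069709 ]), 'gripper_force': 0.0, 'opening': 0.09272443994468615}
```

View pics/scene1.png

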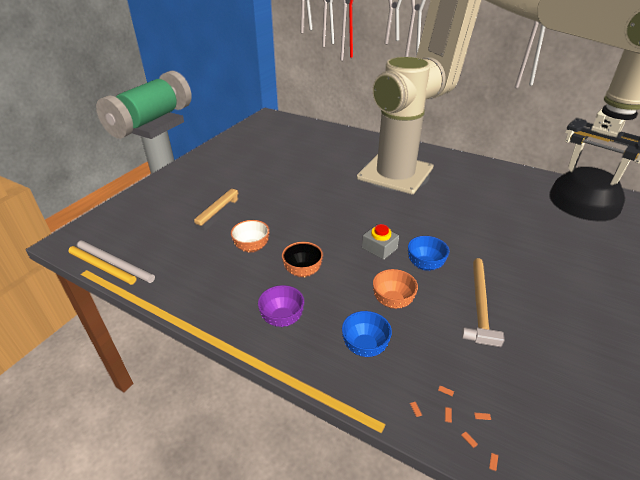

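View pics/side1.png

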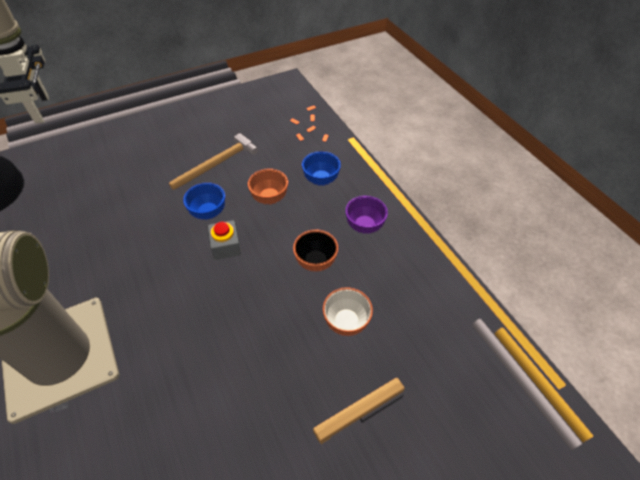

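The scene view shows a copper bowl with a black inside at (302,259), a white one at (250,235) and a bare copper one at (396,289). The look-alikes are blue at (428,252) and (367,334) and purple at (281,306). The button is at (381,231), and a black dome stands under the gripper at (590,195). The side view shows the black-inside bowl at (316,250) and the button at (222,230). The bowl that fits is the copper one with the black inside, so I'll measure it and confirm with a crop.

Run:
```python
from h import *
from scipy.optimize import least_squares
vv,uu=np.mgrid[0:480,0:640]; uv=np.c_[uu.ravel(),vv.ravel()]
R={'scene':dict(sc=(302,259),ti=(250,235),ba=(396,289),bl1=(428,252),bl2=(367,334),pu=(281,306)),'side':dict(sc=(316,250),ti=(348,310),ba=(268,185),bl1=(205,200),bl2=(321,167),pu=(366,213))}
for n in R:
    W=world(n+'1',uv)
    for k,c in R[n].items():
        m=(np.hypot(*(uv-c).T)<32)&(abs(W[:,2]-.053)<.005)
        P=W[m]; f=least_squares(lambda x:np.hypot(*(P[:,:2]-x).T)-.0535,np.median(P[:,:2],0),loss='soft_l1',f_scale=.002)
        print(n,k,m.sum(),f.x.round(4),np.sqrt(np.median(f.fun**2)).round(4),P[:,2].max().round(3))
    p=np.load(f'pics/{n}1.npz')['p'].reshape(-1,3).astype(int)
    b=dict(scene=(381,232),side=(222,231))[n]
    m=(np.hypot(*(uv-b).T)<25)&(p[:,2]>150)&(p[:,1]<60)&(p[:,0]<60)&(W[:,2]>.070)
    print('btn',m.sum(),W[m].mean(0).round(4),(W[m].max(0)+W[m].min(0))[:2]/2)
    m=(np.hypot(*(uv-b).T)<40)&(abs(W[:,2]-.05)<.004)
    if m.sum(): r=cv2.minAreaRect(W[m][:,:2].astype(np.float32)); print('box',r)
W=world('scene1',uv); m=(abs(uv[:,0]-588)<40)&(abs(uv[:,1]-200)<20); print('dome',np.nanmin(W[m],0),np.nanmax(W[m],0))
im=cv2.imread('pics/scene1.png')[190:350,200:440]; cv2.imwrite('pics/c1.png',cv2.resize(im,None,fx=3,fy=3,interpolation=2))
```

```text
scene sc 314 [ 0.6199 -0.0216] 0.0024 0.058
scene ti 238 [ 0.6045 -0.2064] 0.0019 0.058
scene ba 371 [0.6034 0.2355] 0.002 0.058
scene bl1 335 [0.4314 0.2612] 0.0024 0.058
scene bl2 429 [0.7666 0.2348] 0.0018 0.058
scene pu 361 [0.7899 0.0238] 0.0018 0.058
btn 95 [0.4335 0.1254 0.0742] [0.43211252 0.12499151]
box ((0.4837414622306824, 0.1577715128660202), (0.182989701628685, 0.15329676866531372), 1.964898943901062)
side sc 318 [ 0.6177 -0.0243] 0.0017 0.058
side ti 409 [ 0.6032 -0.209 ] 0.0018 0.058
side ba 251 [0.6021 0.2328] 0.0018 0.058
side bl1 296 [0.4292 0.258 ] 0.0019 0.058
side bl2 239 [0.7652 0.2317] 0.002 0.057
side pu 288 [0.7886 0.0208] 0.0019 0.058
btn 127 [0.4317 0.1218 0.0729] [0.4312231  0.12280941]
box ((0.4251325726509094, 0.17457780241966248), (0.18808765709400177, 0.09989606589078903), 84.1466064453125)
dome [-0.63111552  0.50134689 -0.16329408] [0.15459325 0.80399786 0.23169989]
```

View pics/c1.png

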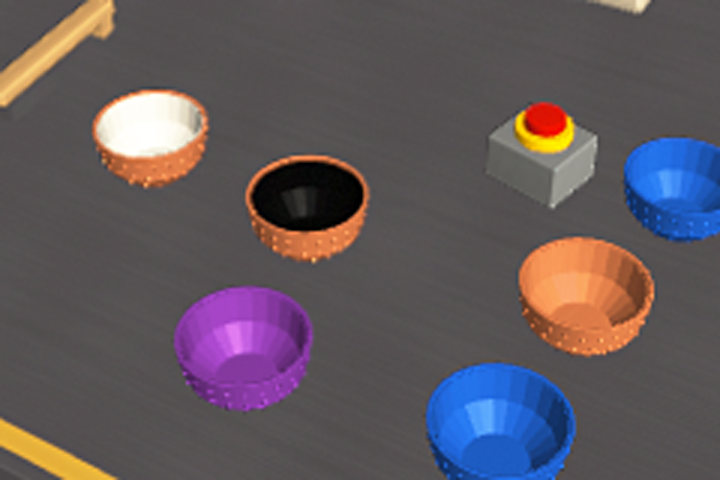

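The crop confirms it: the copper bowl with the black inside at crop (307,200), scene (302,257), is the one to point at. It stands at about (0.619, -0.023), and the button is at about (0.432, 0.124). I'll move across high, with the claw shut.

Call:
apply_moves(series=[[[0,0,-15],[0,0,0]],[[-15,-12,-10],[0,0,0]],[[-25,-20,0],[0,0,0]],[[-25,-20,0],[0,0,0]],[[-25,-20,0],[0,0,0]],[[-25,-20,0],[0,0,0]],[[-25,-20,0],[0,0,0]],[[-25,-20,0],[0,0,0]],[[-25,-20,0],[0,0,0]],[[-25,-20,0],[0,0,0]],[[-25,-20,0],[0,0,0]],[[-25,-20,0],[0,0,0]]], claw=0)

```text
t: 1.1
tool_pos: [0.3444, 0.3188, 0.4294]
orientation: [-0.347, -3.122, 0.0]
force: [0.1, 0.4, 0.2]
opening: 0.0175
gripper_force: 0.0
```

Call:
apply_moves(series=[[[-25,-20,0],[0,0,0]],[[-25,-20,0],[0,0,0]],[[-25,-20,0],[0,0,0]],[[-25,-20,0],[0,0,0]],[[-25,-20,0],[0,0,0]],[[-25,-20,0],[0,0,0]],[[-25,-20,0],[0,0,0]],[[-25,-20,0],[0,0,0]],[[-25,-20,0],[0,0,0]],[[-25,-20,0],[0,0,0]],[[-25,-20,0],[0,0,0]],[[-15,-12,0],[0,0,0]]])

```text
t: 2.1
tool_pos: [0.5769, 0.0275, 0.429]
orientation: [-0.35, -3.121, 0.001]
force: [1.1, 0.7, -1.0]
opening: 0.0002
gripper_force: 0.0
```

Call:
apply_moves(series=[[[-20,-15,0],[0,0,0]],[[-20,-15,0],[0,0,0]],[[-12,-10,10],[0,0,0]],[[0,0,25],[0,0,0]],[[0,0,25],[0,0,0]],[[0,0,25],[0,0,0]],[[0,0,15],[0,0,0]],[[0,0,0],[0,0,0]],[[0,0,0],[0,0,0]]])

```text
t: 2.85
tool_pos: [0.6171, -0.0203, 0.3285]
orientation: [-0.347, -3.119, 0.0]
force: [0.7, -0.2, 0.8]
opening: 0.0008
gripper_force: 0.0
```

Run:
```python
from h import *
snap('wrist','w1'); snap('side','side2')
a=cv2.imread('pics/w1.png');b=cv2.imread('pics/side2.png')
cv2.imwrite('pics/c2.png',np.hstack([cv2.resize(a,(400,300)),cv2.resize(b[100:340,160:480],(400,300))]))
```

```text
(no output)
```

View pics/c2.png

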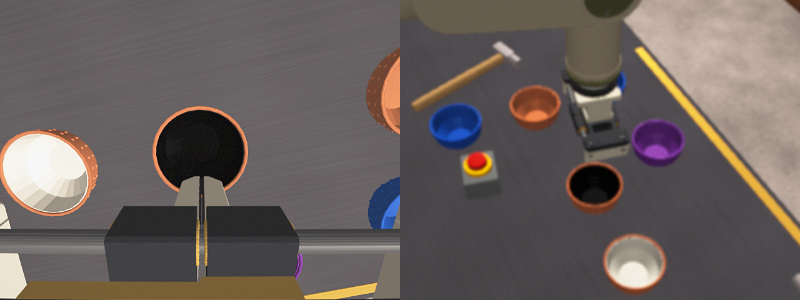

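The left half (wrist) shows the black-inside bowl at (200,150) with the fingertips over its near rim at (200,180). The right half (side) shows the gripper just beyond the bowl at (595,187). I'll check this numerically.

Run:
```python
from h import *
from scipy.optimize import least_squares
vv,uu=np.mgrid[0:480,0:640]; uv=np.c_[uu.ravel(),vv.ravel()]
W=world('w1',uv); print(np.nanmedian(W[(uv[:,1]<100)],0))
m=(np.hypot(uv[:,0]-320,uv[:,1]-240)<90)&(abs(W[:,2]-.053)<.005);P=W[m]
f=least_squares(lambda x:np.hypot(*(P[:,:2]-x).T)-.0535,[.619,-.023],loss='soft_l1',f_scale=.002);print('bowl',m.sum(),f.x)
for n in ['w1','side2']:
    z=np.load(f'pics/{n}.npz');fx,fy,cx,cy=z['K'];E=z['E']
    X=np.array([[.6171,-.0203,.1425],[.619,-.023,.055]])
    print(n,cv2.projectPoints(X,cv2.Rodrigues(E[:3,:3])[0],E[:3,3],np.array([[fx,0,cx],[0,fy,cy],[0,0,1]]),z['D'])[0][:,0])
```

```text
[4.81654077e-01 7.44010512e-03 2.36739249e-05]
bowl 3491 [ 0.6170779  -0.02252281]
w1 [[323.43356076 302.30589678]
 [319.95946648 250.48241486]]
side2 [[314.04329991 222.66314232]
 [315.41450242 246.54938473]]
```

The fit and the projections agree: the bowl is at (0.618, -0.023). I'll go down to about 28 mm above the rim and hold.

Call:
apply_moves(series=[[[-1.5,-2,15],[0,0,0]],[[0,0,20],[0,0,0]],[[0,0,15],[0,0,0]],[[0,0,9],[0,0,0]],[[0,0,0],[0,0,0]],[[0,0,0],[0,0,0]],[[0,0,0],[0,0,0]],[[0,0,0],[0,0,0]],[[0,0,0],[0,0,0]],[[0,0,0],[0,0,0]],[[0,0,0],[0,0,0]],[[0,0,0],[0,0,0]]])

```text
t: 3.95
tool_pos: [0.6187, -0.0226, 0.271]
orientation: [0.348, 3.122, 0.0]
force: [0.6, -0.9, -0.3]
opening: 0.0003
gripper_force: 0.0
```

Call:
apply_moves(series=[[[0,0,0],[0,0,0]],[[0,0,0],[0,0,0]],[[0,0,0],[0,0,0]],[[0,0,0],[0,0,0]],[[0,0,0],[0,0,0]],[[0,0,0],[0,0,0]],[[0,0,0],[0,0,0]],[[0,0,0],[0,0,0]],[[0,0,0],[0,0,0]],[[0,0,0],[0,0,0]],[[0,0,0],[0,0,0]],[[0,0,0],[0,0,0]]])

```text
t: 4.95
tool_pos: [0.6186, -0.0226, 0.2707]
orientation: [-0.348, -3.122, -0.0]
force: [-0.4, 0.7, -0.4]
opening: 0.0004
gripper_force: 0.0
```

Call:
apply_moves(series=[[[0,0,0],[0,0,0]],[[0,0,0],[0,0,0]],[[0,0,0],[0,0,0]],[[0,0,0],[0,0,0]],[[0,0,0],[0,0,0]],[[0,0,0],[0,0,0]],[[0,0,0],[0,0,0]],[[0,0,0],[0,0,0]],[[0,0,0],[0,0,0]],[[0,0,0],[0,0,0]],[[0,0,0],[0,0,0]],[[0,0,0],[0,0,0]]])

```text
t: 5.95
tool_pos: [0.6186, -0.0226, 0.2707]
orientation: [-0.348, -3.122, 0.0]
force: [-0.2, 1.3, 0.2]
opening: 0.0005
gripper_force: 0.0
```

Call:
apply_moves(series=[[[0,0,0],[0,0,0]],[[0,0,0],[0,0,0]],[[0,0,0],[0,0,0]],[[0,0,0],[0,0,0]],[[0,0,0],[0,0,0]],[[0,0,0],[0,0,0]],[[0,0,-15],[0,0,0]],[[0,0,-25],[0,0,0]],[[0,0,-25],[0,0,0]],[[0,0,-15],[0,0,0]],[[15,7,0],[0,0,0]],[[25,12,0],[0,0,0]]])

```text
t: 6.95
tool_pos: [0.5849, 0.0037, 0.3528]
orientation: [0.35, 3.118, -0.001]
force: [0.5, 0.4, -0.3]
opening: 0.0006
gripper_force: 0.0
```

Call:
apply_moves(series=[[[30,14,0],[0,0,0]],[[30,14,0],[0,0,0]],[[30,14,0],[0,0,0]],[[30,14,0],[0,0,0]],[[30,14,0],[0,0,0]],[[15,8,0],[0,0,0]],[[10,5,0],[0,0,0]],[[0,0,0],[0,0,0]],[[0,0,0],[0,0,0]]])

```text
t: 7.7
tool_pos: [0.4316, 0.1242, 0.3511]
orientation: [0.346, 3.121, -0.0]
force: [0.6, -0.8, 1.3]
opening: 0.0006
gripper_force: 0.0
```

Run:
```python
from h import *
snap('wrist','w2'); s=robot.read_state(); print(s['tool_pos'],s['force'])
vv,uu=np.mgrid[0:480,0:640]; uv=np.c_[uu.ravel(),vv.ravel()]
W=world('w2',uv); p=np.load('pics/w2.npz')['p'].reshape(-1,3).astype(int)
m=(p[:,2]>120)&(p[:,1]<60)&(p[:,0]<60)&(abs(W[:,2]-.074)<.006)
print(m.sum(),cv2.minEnclosingCircle(W[m][:,:2].astype(np.float32)),np.median(W[m],0))
m=(p[:,2]>150)&(p[:,1]>120)&(p[:,0]<60)&(abs(W[:,2]-.062)<.006)
print('collar',m.sum(),cv2.minEnclosingCircle(W[m][:,:2].astype(np.float32)),np.median(W[m],0))
```

```text
[0.43199717 0.12380378 0.3510591 ] [-0.76229998  0.0855486   0.3772188 ]
2108 ((0.4288516938686371, 0.12420795857906342), 0.019506458193063736) [0.42786555 0.12430453 0.07409793]
collar 1633 ((0.4291352927684784, 0.12419254332780838), 0.027616797015070915) [0.41982756 0.1269577  0.0620689 ]
```

View pics/w2.png

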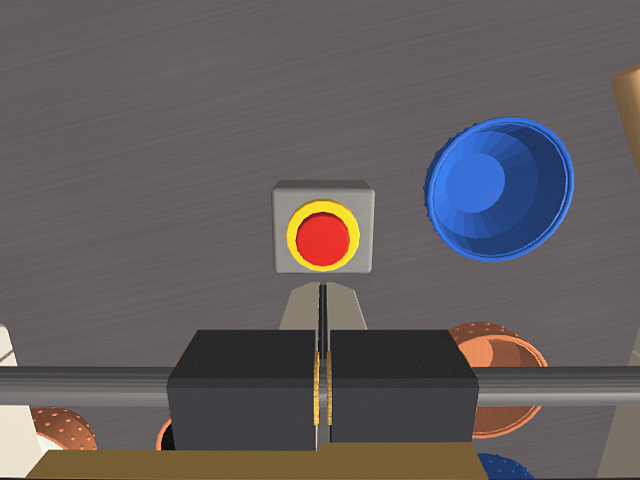

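The wrist view shows the red button at (323,238), dead ahead of the fingertips, with nothing in between. I'll go down to just above it.

Call:
apply_moves(series=[[[2,0,12],[0,0,0]],[[0,0,20],[0,0,0]],[[0,0,20],[0,0,0]],[[0,0,18],[0,0,0]],[[0,0,10],[0,0,0]],[[0,0,4],[0,0,0]],[[0,0,0],[0,0,0]],[[0,0,0],[0,0,0]]])

```text
t: 8.42
tool_pos: [0.4298, 0.1244, 0.2671]
orientation: [0.348, 3.122, -0.0]
force: [0.6, -0.8, 0.4]
opening: 0.0008
gripper_force: 0.0
```

Call:
apply_moves(series=[[[0,0,2],[0,0,0]],[[0,0,2],[0,0,0]],[[0,0,2],[0,0,0]],[[0,0,2],[0,0,0]],[[0,0,2],[0,0,0]],[[0,0,2],[0,0,0]],[[0,0,1],[0,0,0]],[[0,0,0],[0,0,0]],[[0,0,0],[0,0,0]]])

```text
t: 9.17
tool_pos: [0.4297, 0.1247, 0.2542]
orientation: [0.348, 3.121, 0.0]
force: [1.8, 0.9, 3.8]
opening: 0.0006
gripper_force: 2.0
```

Pressed about 6 mm at 3.8 N. I'll go on until the force passes the 5 N bottom value.

Call:
apply_moves(series=[[[0,0,1],[0,0,0]],[[0,0,1],[0,0,0]],[[0,0,0.5],[0,0,0]],[[0,0,0],[0,0,0]],[[0,0,0],[0,0,0]]])

```text
t: 9.58
tool_pos: [0.4298, 0.1247, 0.2523]
orientation: [0.348, 3.121, 0.001]
force: [-1.4, -0.1, 11.4]
opening: 0.0005
gripper_force: 6.0
```

11.4 N with the motion stopped means it is bottomed out. Now release it and rise clear.

Call:
apply_moves(series=[[[0,0,-3],[0,0,0]],[[0,0,-4],[0,0,0]],[[0,0,-6],[0,0,0]],[[0,0,-12],[0,0,0]],[[0,0,-20],[0,0,0]],[[0,0,-25],[0,0,0]],[[0,0,-25],[0,0,0]],[[0,0,-20],[0,0,0]],[[0,0,-8],[0,0,0]],[[0,0,0],[0,0,0]],[[0,0,0],[0,0,0]],[[0,0,0],[0,0,0]]])

```text
t: 10.58
tool_pos: [0.4288, 0.1245, 0.3723]
orientation: [-0.347, -3.119, 0.001]
force: [-0.4, 0.6, -0.5]
opening: 0.0001
gripper_force: 0.0
```

Run:
```python
from h import *
snap('wrist','w3')
vv,uu=np.mgrid[0:480,0:640]; uv=np.c_[uu.ravel(),vv.ravel()]
W=world('w3',uv); p=np.load('pics/w3.npz')['p'].reshape(-1,3).astype(int)
m=(p[:,2]>120)&(p[:,1]<60)&(p[:,0]<60)&(abs(W[:,2]-.07)<.01)
z=np.median(W[m][:,2]); print('button top',z); s=robot.read_state(); print(s['tool_pos'],s['force'],s['t'])
if z>.0725: print(robot.close_job())
```

```text
button top 0.07408496318075117
[0.42882794 0.12448842 0.3721832 ] [-0.13430018 -0.19766436  0.21193381] 10.6333
the job is handed in; nothing more can be done
None
```

I pointed at the scorched bowl from about 30 mm above its rim and held still for over 2 s, then pressed the red button to its stop (11 N); it came back up, the arm is clear, and the job was handed in at about 10.6 s.

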